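# Hinge the palette lid to the paint tray

### The job

Push the palette lid fully home so that its knuckles go between those of the paint tray, then take the long plain hinge pin from the rest, lay it on the cradles beside the hinge in line with the holes, let go of it, and slide it through all the knuckles until its outer end is flush with the outermost knuckle. Finally swing the steel keeper round until it lies square across the mouth of the hinge, behind the pin's end. Leave the brush, the short rod and everything else on the desk where they are.

Things in the scene. Friction and masses are not known exactly. Their poses are not given: they have to be found in the camera images.
- hinge (a point): Middle of the hinge axis on the fixed board, 23 mm above the desk, 15 mm above the board's top. Its y axis is the hinge line, its x axis points away from the robot towards the fixed paint tray, z is up. The board (and these axes) may be turned up to about 0.2 rad. Offsets on the board are given in these axes from this point.
- tray (a point): Middle of the front of the white paint tray fixed on the board (90 x 116 mm, 22 mm high), 15 mm beyond the hinge axis. It carries three fixed brass knuckles, blocks 26 mm long in x, 26 mm high, 22 mm wide, centred at y = -48, 0, +48 mm of hinge, each bored along y on the axis with a 15 mm hole. The row ends at y = -59 and +59 mm; the pin enters from the -y end.
- lid_axis (a point): Middle of the knuckle axis of the loose white palette lid, 15 mm above the board, axes as hinge. Two knuckles like the tray's, at y = -24 and +24 mm, pass between the tray's with 2 mm to spare each side. At the start it is 35 to 55 mm short of the hinge; low rails (9 mm high, 1 mm play each side) let it slide along x only. Fully home it stops against the tray's knuckles, this point on hinge.
- lid_edge (a point): Middle of the outer face of the lid edge nearest the robot, an upright wall 20 mm high; this point is half-way up, 10 mm above the board, 88 mm from the lid's knuckle axis towards -x. Push here. The lid is a shallow tray, 75 mm in x, 116 mm in y, about 0.2 kg (slides at 1 to 4 N), lying flat on the board (top of the board 8 mm above the desk).
- cradle (a point): Where the middle of the pin belongs when laid beside the hinge: on the hinge axis, 132 mm to its -y side. Two cradles, each of two parallel 8 mm rods along y, 11 mm between centres, tops 4.3 mm below the axis, at y = -60 to -95 and -155 to -195 mm from hinge; between them a 60 mm gap for fingers, free down to the board 15 mm below the axis. A pin lying on them is in line with the holes.
- pin_mid (a point): Centre of the hinge pin, a plain aluminium rod 12 mm thick, 130 mm long, its flat ends slightly chamfered, about 50 g; its x axis runs along it (either end may lead). It starts in one of the three places of the wooden rest on the left, level, its axis 28 mm above the desk.
- stub_mid (a point): Centre of a spare aluminium rod, 12 mm thick but only 80 mm long (too short), in another place of the rest, its axis 28 mm above the desk. Not needed.
- brush_mid (a point): Point in the handle of a paint brush (12 mm thick, reaching 60 mm along its -x and 101 mm along its +x), in another place of the rest, its axis 28 mm above the desk. Not needed.
- rest: Fixed wooden rest, base plate 100 x 180 mm, 6 mm thick, origin under its centre. Rods lie along its x in three places at y = -70, 0, +70 mm, each on two supports 22 to 34 mm either side of the middle (tops 4.3 mm below the rod's axis); between them 44 mm free for fingers, down to the base plate 22 mm below the axis.
- keeper (a joint): Swing angle of the keeper, a steel bar. At 0 it points along the hinge's +x; it grows as the bar swings clockwise seen from above, by way of -y, up to its stop at 3.14, where the bar points along -x, square across the mouth of the hinge behind the pin's end. Starts open at 0.6 to 1.1; friction about 0.04 N m; stays where left.
- keeper_pivot (a point): Upright pivot of the keeper, 34 mm in x and -68 mm in y from hinge, this point at the underside of the bar, 2 mm below the hinge axis. The bar is 12 mm wide, 10 mm high and reaches 48 mm from the pivot.
- keeper_post (a point): The keeper's upright round post, 12 mm thick, standing 24 mm high on the bar, 42 mm from the pivot; this point is half-way up it, 20 mm above the hinge axis. Push the post to swing the keeper.
- vial: Bystander: small glass jar with a steel lid, 30 mm across, 45 mm tall, standing on the far right corner of the board. Its origin is the centre of its underside.
- eraser: Bystander: white eraser block 55 x 24 x 14 mm, lying on the near right part of the board. Its origin is the centre of its underside.
- magnifier: Bystander: black-rimmed magnifying glass lying on the desk to the right; lens rim 94 mm across, 10 mm thick, handle reaching 130 mm along its -x. Its origin is the centre of the lens.
- mug: Bystander: white mug, 76 mm across, 90 mm tall, on the desk to the far right. Its origin is the centre of its underside.
- ink: Bystander: amber glass jar, 48 mm across, 65 mm tall, on the desk to the far left. Its origin is the centre of its underside.
- tin: Bystander: grey tin, 100 x 60 x 30 mm, on the desk to the near right. Its origin is the centre of its underside.

How it is judged:
On the way, in this order (a step that is already met when the one before it is completed fails the run):
1. the lid is pushed home, its knuckles between the tray's and in line with them (x of lid_axis in the frame of hinge between -0.003 and 0.003 m and y of lid_axis in the frame of hinge between -0.004 and 0.004 m and z of lid_axis in the frame of hinge between -0.003 and 0.003 m and angle between the y axis of lid_axis and the y axis of hinge, either way round below 0.05 rad), for 0.2 s.
2. the pin lies on the cradles in line with the holes, let go (x of pin_mid in the frame of hinge between -0.004 and 0.004 m and z of pin_mid in the frame of hinge between -0.004 and 0.004 m and angle between the x axis of pin_mid and the y axis of hinge, either way round below 0.06 rad and contact force between the fingers and pin below 0.1 N and y of pin_mid in the frame of hinge between -0.18 and -0.1 m), for 0.2 s.
3. the pin is through all the knuckles, its outer end flush (x of pin_mid in the frame of hinge between -0.004 and 0.004 m and z of pin_mid in the frame of hinge between -0.004 and 0.004 m and angle between the x axis of pin_mid and the y axis of hinge, either way round below 0.06 rad and y of pin_mid in the frame of hinge between 0.001 and 0.016 m), for 0.2 s.
4. the keeper lies across the mouth of the hinge (value of joint keeper above 2.9 rad), for 0.2 s.
At the end, for the whole second after the job is handed in: Lid's knuckle axis on the tray's (3 mm; 4 mm along y; 0.05 rad); pin through all knuckles (4 mm, 0.06 rad off axis), outer end at most 5 mm proud or 10 mm sunk; keeper at 2.9 rad or more; lid and pin released, at rest; brush, short rod, bystanders within 30 mm of their starts (all of step 1 and all of step 3 and contact force between the fingers and pin below 0.1 N and value of joint keeper above 2.9 rad and linear speed of each of pin, lid below 0.01 m/s and not (distance of any of vial, eraser, magnifier, mug, ink, tin, brush_mid, stub_mid from where it was at the start of the episode above 0.03 m)); the robot touches nothing.
It fails at once if the brush, the short rod or a bystander moved by more than 30 mm (distance of any of vial, eraser, magnifier, mug, ink, tin, brush_mid, stub_mid from where it was at the start of the episode above 0.03 m).
It also fails if it takes over 72 s, if anything falls off the work surface, if the arm or the gripper's body presses on something with over 40 N, if the wrist force passes 120 N, or if a joint passes its speed limit or range.

### The arm

A 6-joint arm with a two-finger parallel gripper is mounted at the origin on the work surface. World frame = base frame: x ahead of the robot, y to its left, z up, the work surface at z = 0. Lengths are in m, angles in rad, forces in N, time in s.
With the tool pointing down it reaches from about 0.25 to 0.775 m from the base axis. Payload 4 kg.
Tool frame: the origin (TCP) lies at the very end of the fingers, on their centre line; the grasp point (between the pads) lies 19 mm behind it; z points along the fingers, y is the line along which they close (so a half turn about z gives the same grasp; the last joint's range is limited). The gripper opens to 94 mm and grips with 3 to 60 N. Pads are 16 mm wide; open, the fingers measure 119 mm over their backs; the gripper's body (75 mm by 177 mm) begins 78 mm behind the grasp point.
Start: joints at [1.05, 0.087, 1.371, -0, 1.684, -0.103], TCP at [0.223, 0.503, 0.179] pointing down, gripper open.
Joint ranges: [-3.1, 3.1], [-0.76, 2.03], [0.27, 2.55], [-1.08, 4.22], [0.17, 2.65], [-2.57, 2.57]. Speed limits (rad/s): [2.79, 2.79, 3.14, 3.14, 3.14, 3.14].

### API

Orientations are given as [roll, pitch, yaw] about the fixed x, y, z axes, in that order (R = Rz(yaw) Ry(pitch) Rx(roll)).
In Python, from bench import robot, snapshot, finder gives the robot as it stands.
- The arm moves only by the tool drive_tool, never from a script. Its argument "deltas" is text: rows parted by semicolons, each of 7 numbers parted by spaces: the shift along the tool's x, y, z each as a share of 100 mm, from -1 to 1, then the turn, a rotation vector about the tool's x, y, z each as a share of 90 degrees, from -1 to 1, then the finger opening in mm, from 0 to 94. In form: tx ty tz rx ry rz gripper; .... A call has 1 to 5 rows; each row is the pose to reach, as a shift and turn from the pose commanded when the call began, along the tool's axes at that moment; what a row does not reach only later rows make up. A row lasts 1/10 s, in which the tool goes at most 50 mm and 8.59 degrees, less where a joint would pass 70% of its speed; a pose out of reach is approached as far as the arm can. A call with a number of a shift or a turn outside -1 to 1 is refused whole. A call with a gripper value outside its range is refused whole. The fingers move at their own pace and stop on an object; the grip force is fixed at half the most. Time passes only in rows, so rows that repeat a pose let the fingers close. It gives the time, the measured TCP pose, the force, the opening and the grip force at its end, in the units of the state.
- robot.get_obs(): the state, without advancing time (a new reading comes with each control period).
- snapshot(name): name is "scene" or "top"; returns a dict with "img" (420x560x3 uint8, red, green, blue), "fx", "fy", "cx", "cy" (pixels), "T" (4x4, takes a point from camera to world coordinates). Camera axes: x right, y up, looking along -z (the intrinsics and any distortion apply to the point x, -y, -z); pixel columns grow to the right and rows downward; lengths in m; the calibration is good to about 2 mm. A picture is of the moment at which its call begins. There is no depth.
- robot.close_job(): hands the job in; it is judged then, once.
Trained networks look in the newest picture that a camera, given by its name, has taken for a name from the list of things; names that differ only in an ending like _2 or _b are one class to them, and where a whole thing is asked for, a point or a joint stands for the part that bears it (a point fixed in the world has none). Each returns a list of dicts, best first, with "confidence" (0 to 1); they miss things now and then, are a little off and sometimes report something else, mostly with a low value. They report only what shows in the picture. A call takes as long as a camera call.
- finder.look_for(camera, thing): "xy" ([column, row] in pixels, amid what is visible of it).
- finder.masks_of(camera, thing): "region" (420x560 bool, what is visible of it) and "xy" ([column, row] in pixels, amid what is visible of it).
- finder.landmark_of(camera, thing): "xy" ([column, row] in pixels: a listed point, or the origin of a listed thing).
The state is a dict: "time": time; "joint_positions": joint angles; "qvel": joint speeds; "joint_torque": joint torques, N m; "tool_pos": TCP position; "ee_rot": TCP orientation; "wrist_force": force on the tool from outside, world axes, zero at the start; "wrist_torque": the same for the moment, N m; "width": finger opening in m; "finger_force": force on a finger pad.
Only numpy, scipy, OpenCV 4.12 (cv2) and the standard library are available. Lean on these libraries where they do the work, as an engineer would, in place of code of your own. Each camera call takes 0.05 s, during which the arm holds its last target. There are 200 camera calls.

## Working session

There is one attempt and no reset: what is moved stays moved. The work goes in short steps, Python scripts to look and compute and a tool call to move; the robot and the scene stay as the last step left them, time stands still between calls to the robot, and variables do not carry over. Pictures are saved under pics/ and viewed, at most 10 in all, crops included, and the job is handed in when it is done.

Besides the shell and the picture viewer there is one more tool, called after "Call:" as name(argument=value, ...), one argument or row to a line, values as JSON. drive_tool: Moves the arm, as the interface text tells. Shift numbers are shares of 100 mm and turn numbers shares of 90 degrees, none past 1 either way. Its arguments: {"type":"object","properties":{"deltas":{"type":"string"}},"required":["deltas"]}

```bash
mkdir -p pics
cat > h.py <<'E'
import numpy as np, cv2
from bench import robot, snapshot, finder
from scipy.spatial.transform import Rotation as R
def ray(s,xy):
    d=np.array([(xy[0]-s['cx'])/s['fx'],-(xy[1]-s['cy'])/s['fy'],-1.]);T=np.array(s['T'])
    return T[:3,3],T[:3,:3]@d
def onz(s,xy,z):
    o,d=ray(s,xy);return o+d*(z-o[2])/d[2]
def proj(s,p):
    T=np.array(s['T']);q=T[:3,:3].T@(np.array(p)-T[:3,3])
    return np.array([s['cx']+s['fx']*q[0]/-q[2],s['cy']-s['fy']*q[1]/-q[2]])
def rel(p,yaw=None):
    "world target -> shares along tool axes; yaw about tool z"
    o=robot.get_obs();return o
E
python3 - <<'E'
from h import *
H=dict(hinge=.023,tray=.019,lid_axis=.023,lid_edge=.018,cradle=.023,pin_mid=.028,stub_mid=.028,brush_mid=.028,keeper_pivot=.021,keeper_post=.043,rest=0,vial=.008,eraser=.008)
for c in ('scene','top'):
    s=snapshot(c);cv2.imwrite(f'pics/{c}0.png',s['img'][:,:,::-1])
    print(c,np.round(s['T'],3).tolist(),s['fx'],[k for k in s])
    for n,z in H.items():
        for r in finder.landmark_of(c,n)[:2]:
            print(n,np.round(r['xy'],1),round(r['confidence'],2),np.round(onz(s,r['xy'],z),4))
o=robot.get_obs();print({k:np.round(v,3) for k,v in o.items()})
E
```

```text
scene [[-0.048, -0.764, 0.643, 1.331], [0.999, -0.042, 0.024, -0.014], [0.008, 0.644, 0.765, 1.019], [0.0, 0.0, 0.0, 1.0]] 459.6941640146435 ['img', 'fx', 'fy', 'cx', 'cy', 'T']
hinge [289.4 232.4] 0.95 [ 0.5942 -0.0012  0.023 ]
tray [291.9 234.4] 0.86 [0.5975 0.0057 0.019 ]
tray [400.1 208.7] 0.68 [0.4914 0.3088 0.019 ]
lid_axis [290.3 216.4] 0.73 [ 5.392e-01 -2.000e-04  2.300e-02]
lid_edge [286.2 190.8] 0.68 [ 0.4407 -0.0145  0.018 ]
cradle [241.9 232.3] 0.73 [ 0.6007 -0.1287  0.023 ]
pin_mid [420.5 210.9] 0.52 [0.5038 0.3618 0.028 ]
stub_mid [399.1 209.7] 0.49 [0.5027 0.3026 0.028 ]
brush_mid [369.7 209.8] 0.74 [0.5076 0.2204 0.028 ]
keeper_pivot [267.2 243.1] 0.71 [ 0.631  -0.0589  0.021 ]
keeper_post [253.9 243.3] 0.59 [ 0.6489 -0.0921  0.043 ]
keeper_post [287.9 190.7] 0.33 [ 0.4623 -0.0097  0.043 ]
rest [390.4 216. ] 0.71 [0.504  0.2839 0.    ]
vial [238.2 258.6] 0.56 [ 0.675  -0.1321  0.008 ]
eraser [242.9 198.4] 0.63 [ 0.4682 -0.1389  0.008 ]
top [[-0.017, 0.991, -0.133, 0.392], [-1.0, -0.017, -0.004, -0.028], [-0.007, 0.133, 0.991, 0.934], [0.0, 0.0, 0.0, 1.0]] 392.85156417
[... 750 characters left out ...]
5.8] 0.72 [0.5003 0.2828 0.    ]
vial [436.3 163.1] 0.5 [ 0.64   -0.4047  0.008 ]
vial [323.  146.8] 0.45 [ 0.6858 -0.1324  0.008 ]
eraser [331.2 233.1] 0.69 [ 0.4747 -0.1452  0.008 ]
{'time': np.float64(1.4), 'joint_positions': array([ 1.05 ,  0.087,  1.371, -0.   ,  1.684, -0.103]), 'qvel': array([-0.001, -0.001,  0.001,  0.   , -0.   ,  0.001]), 'joint_torque': array([ 0.0000e+00, -3.4003e+01, -3.0259e+01,  7.2000e-02,  2.4000e-02,
       -0.0000e+00]), 'tool_pos': array([0.223, 0.503, 0.179]), 'ee_rot': array([3.142, 0.   , 2.724]), 'wrist_force': array([-0.42 ,  0.609, -0.292]), 'wrist_torque': array([ 0.003,  0.005, -0.04 ]), 'finger_force': np.float64(0.0), 'width': np.float64(0.094)}
```

View pics/top0.png

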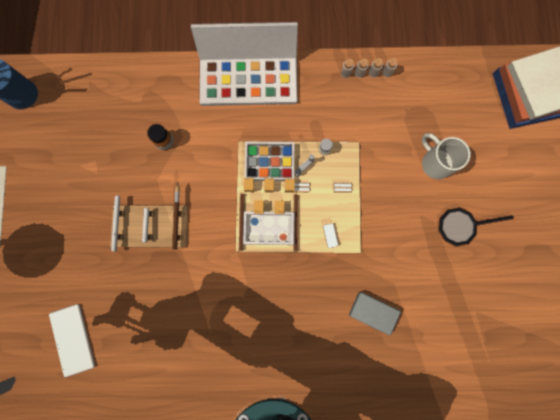

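View pics/scene0.png

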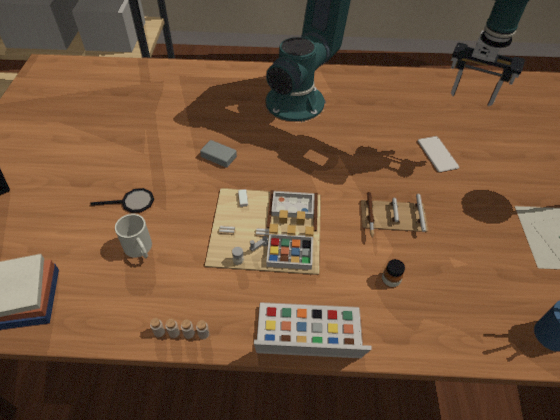

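The top view shows the hinge knuckles at about (248–290,185), the lid knuckles at (258/280,206), the cradles at (302,187) and (342,187), and the keeper post at (310,154). In the rest, the long pin is leftmost at (116,223), the stub is at (147,224) and the brush is at (178,218). The scene view agrees. Next I'll zoom in for precision.

Run:
```python
from h import *
t=cv2.imread('pics/top0.png');s=cv2.imread('pics/scene0.png')
a=cv2.resize(t[130:260,230:370],None,fx=4,fy=4,interpolation=cv2.INTER_CUBIC)
b=cv2.resize(s[180:275,200:330],None,fx=4,fy=4,interpolation=cv2.INTER_CUBIC)
cv2.imwrite('pics/za.png',a);cv2.imwrite('pics/zb.png',b)
# brass blobs
S=snapshot('top');im=S['img'];T2=snapshot('scene')
for nm,s_ in (('top',S),('scene',T2)):
    hsv=cv2.cvtColor(s_['img'],cv2.COLOR_RGB2HSV)
    m=cv2.inRange(hsv,(12,150,120),(24,255,255))
    x0,y0,x1,y1=(235,170,305,220) if nm=='top' else (260,205,325,245)
    k=np.zeros_like(m);k[y0:y1,x0:x1]=m[y0:y1,x0:x1]
    n,l,st,ce=cv2.connectedComponentsWithStats(k)
    for i in range(1,n):
        if st[i,4]>15: print(nm,st[i].tolist(),np.round(ce[i],1),np.round(onz(s_,ce[i],.034),4))
    for n in ('pin_mid','stub_mid','brush_mid'):
        for r in finder.masks_of(nm,n)[:1]:
            g=np.argwhere(r['region'])[:,::-1];w=np.array([onz(s_,p,.030) for p in g])[:,:2]
            c=w.mean(0);u=np.linalg.svd(w-c,full_matrices=False)[2][0];q=(w-c)@u
            print(n,round(r['confidence'],2),len(g),'c',np.round(c,4),'mid',np.round(c+u*(q.max()+q.min())/2,4),'dir',np.round(u,3),'len',round(np.ptp(q),4))
```

```text
top [235, 170, 2, 46, 53] [235.1 189.9] [0.5773 0.0788 0.034 ]
top [244, 179, 10, 12, 105] [248.7 184.6] [0.5895 0.0469 0.034 ]
top [265, 180, 9, 11, 96] [269.  184.9] [ 5.878e-01 -4.000e-04  3.400e-02]
top [285, 180, 9, 11, 87] [289.4 184.9] [ 0.5871 -0.0481  0.034 ]
top [254, 201, 10, 12, 105] [258.7 206.4] [0.5373 0.0241 0.034 ]
top [275, 201, 9, 12, 103] [279.  206.5] [ 0.5364 -0.0229  0.034 ]
pin_mid 0.78 296 c [0.5038 0.3581] mid [0.5043 0.3581] dir [-1.     0.029] len 0.1287
stub_mid 0.75 115 c [0.4979 0.2885] mid [0.4992 0.2885] dir [-1.     0.024] len 0.0747
brush_mid 0.51 247 c [0.5117 0.2182] mid [0.5172 0.218 ] dir [-1.     0.026] len 0.1455
scene [292, 240, 8, 5, 31] [295.9 242.4] [0.6337 0.0164 0.034 ]
pin_mid 0.6 189 c [0.5096 0.3589] mid [0.5091 0.3589] dir [ 1.    -0.024] len 0.1329
stub_mid 0.45 93 c [0.5043 0.2896] mid [0.5052 0.2896] dir [ 0.999 -0.037] len 0.0798
brush_mid 0.54 164 c [0.5215 0.2193] mid [0.5215 0.2193] dir [ 1.    -0.025] len 0.1497
```

View pics/za.png

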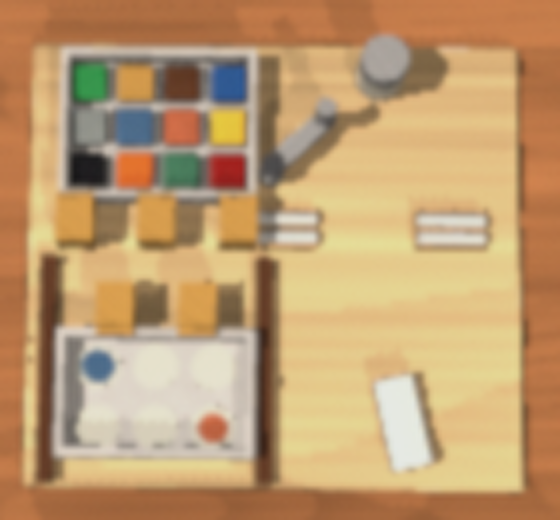

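View pics/zb.png

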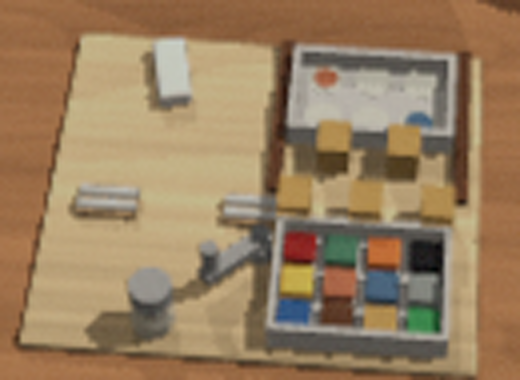

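The crops show the brass tray knuckles in line with the cradles, the keeper open towards the jar, and the lid about 50 mm short. The frame comes out at hinge ≈ (0.588, -0.0005), yaw ≈ -0.024, and pin ≈ (0.505, 0.358). Pushing the lid to its stop will fix the hinge x more accurately.

```bash
cat > plan.py <<'E'
import sys,numpy as np
from h import robot
from scipy.spatial.transform import Rotation as R
def plan(wps,start=None):
    "wps: (x,y,z,yaw,opening); prints one delta per call, tool kept down"
    o=robot.get_obs()
    if start is None: p=np.array(o['tool_pos']);M=R.from_euler('xyz',o['ee_rot'])
    for x,y,z,yaw,g in wps:
        q=np.array([x,y,z]);N=R.from_euler('xyz',[np.pi,0,yaw])
        n=1
        while True:
            rv=(M.inv()*N).as_rotvec()
            f=[1/n]
            ok=True;pp=p;MM=M;out=[]
            for i in range(n):
                t=MM.inv().apply((q-p)/n)*10; r=rv/n/(np.pi/2)
                out.append((t,r)); MM=MM*R.from_rotvec(rv/n)
                ok&=np.abs(t).max()<=1 and np.linalg.norm(r)<=.46
            if ok: break
            n+=1
        for t,r in out: print(' '.join(f'{v:.3f}' for v in [*t,*r]),g)
        print('--');p=q;M=N
E
python3 - <<'E'
from plan import *
plan([(.385,.004,.12,1.547,0),(.385,.004,.017,1.547,0)])
E
```

```text
-0.584 -0.650 0.098 0.000 -0.000 0.125 0
-0.699 -0.524 0.098 0.000 -0.000 0.125 0
-0.788 -0.378 0.098 0.000 -0.000 0.125 0
-0.847 -0.217 0.098 0.000 -0.000 0.125 0
-0.873 -0.048 0.098 0.000 -0.000 0.125 0
-0.865 0.123 0.098 0.000 -0.000 0.125 0
--
0.000 -0.000 0.515 0.000 0.000 0.000 0
0.000 -0.000 0.515 0.000 0.000 0.000 0
--
```

Call:
drive_tool(
  deltas="-0.584 -0.65 0.098 0 0 0.125 0;-0.584 -0.65 0.098 0 0 0.125 0;-0.584 -0.65 0.098 0 0 0.125 0",
)

```text
time: 2.1
tool_pos: [0.2508, 0.4163, 0.1686]
ee_rot: [-3.14, 0.001, 2.523]
wrist_force: [-0.7, 1.5, -0.1]
width: 0.0729
finger_force: 0.0
```

Call:
drive_tool(
  deltas="-0.699 -0.524 0.098 0 0 0.125 0;-0.699 -0.524 0.098 0 0 0.125 0;-0.699 -0.524 0.098 0 0 0.125 0",
)

```text
time: 2.4
tool_pos: [0.2778, 0.3342, 0.1593]
ee_rot: [-3.141, 0.001, 2.327]
wrist_force: [0.0, 1.2, 0.6]
width: 0.0495
finger_force: 0.0
```

Call:
drive_tool(
  deltas="-0.788 -0.378 0.098 0 0 0.125 0;-0.788 -0.378 0.098 0 0 0.125 0;-0.788 -0.378 0.098 0 0 0.125 0",
)

```text
time: 2.7
tool_pos: [0.3049, 0.2517, 0.1497]
ee_rot: [3.141, 0.001, 2.131]
wrist_force: [0.1, 0.3, -0.7]
width: 0.0256
finger_force: 0.0
```

Call:
drive_tool(
  deltas="-0.847 -0.217 0.098 0 0 0.125 0;-0.847 -0.217 0.098 0 0 0.125 0;-0.847 -0.217 0.098 0 0 0.125 0",
)

```text
time: 3.0
tool_pos: [0.3321, 0.1689, 0.1399]
ee_rot: [3.141, 0.0, 1.935]
wrist_force: [-0.5, 0.0, 0.1]
width: 0.0021
finger_force: 0.0
```

Call:
drive_tool(
  deltas="-0.873 -0.048 0.098 0 0 0.125 0;-0.873 -0.048 0.098 0 0 0.125 0;-0.873 -0.048 0.098 0 0 0.125 0",
)

```text
time: 3.3
tool_pos: [0.3591, 0.086, 0.1301]
ee_rot: [3.141, 0.0, 1.739]
wrist_force: [0.0, 1.0, 0.3]
width: 0.0005
finger_force: 0.0
```

Call:
drive_tool(
  deltas="-0.865 0.123 0.098 0 0 0.125 0;-0.865 0.123 0.098 0 0 0.125 0;-0.865 0.123 0.098 0 0 0.125 0;-0.865 0.123 0.098 0 0 0.125 0",
)

```text
time: 3.7
tool_pos: [0.3853, 0.0055, 0.1205]
ee_rot: [-3.142, -0.002, 1.547]
wrist_force: [-0.3, 0.3, 0.1]
width: 0.0002
finger_force: 0.0
```

Call:
drive_tool(
  deltas="0 0 0.5 0 0 0 0;0 0 0.9 0 0 0 0;0 0 1 0 0 0 0;0 0 1 0 0 0 0",
)

```text
time: 4.1
tool_pos: [0.3835, 0.0057, 0.0193]
ee_rot: [-3.138, -0.001, 1.549]
wrist_force: [-0.4, -0.2, 1.0]
width: 0.0005
finger_force: 0.0
```

Call:
drive_tool(
  deltas="-0.02 0.3 0.03 0 0 0 0;-0.02 0.5 0.03 0 0 0 0;-0.02 0.6 0.03 0 0 0 0;-0.02 0.7 0.03 0 0 0 0;-0.02 0.75 0.03 0 0 0 0",
)

```text
time: 4.6
tool_pos: [0.461, 0.0002, 0.0185]
ee_rot: [3.14, -0.0, 1.546]
wrist_force: [-0.4, -0.3, 0.7]
width: 0.0003
finger_force: 0.0
```

Call:
drive_tool(
  deltas="0 0.05 0 0 0 0 0;0 0.1 0 0 0 0 0;0 0.14 0 0 0 0 0;0 0.17 0 0 0 0 0;0 0.19 0 0 0 0 0",
)

```text
time: 5.1
tool_pos: [0.4787, -0.0005, 0.0172]
ee_rot: [-3.141, -0.0, 1.546]
wrist_force: [-0.4, -0.2, -1.5]
width: 0.0004
finger_force: 0.0
```

```bash
cat > br.py <<'E'
from h import *
def brass(save=None):
    s=snapshot('top')
    hsv=cv2.cvtColor(s['img'],cv2.COLOR_RGB2HSV);m=cv2.inRange(hsv,(12,150,120),(24,255,255))
    k=np.zeros_like(m);k[170:220,238:305]=m[170:220,238:305]
    n,l,st,ce=cv2.connectedComponentsWithStats(k)
    for i in range(1,n):
        if st[i,4]>15: print(st[i].tolist(),np.round(ce[i],1),np.round(onz(s,ce[i],.034),4))
    for n in ('lid_axis','lid_edge'):
        for r in finder.landmark_of('top',n)[:1]: print(n,np.round(r['xy'],1),round(r['confidence'],2),np.round(onz(s,r['xy'],.02),4))
    if save: cv2.imwrite(save,cv2.resize(s['img'][130:290,220:370,::-1],None,fx=3.7,fy=3.7,interpolation=cv2.INTER_CUBIC))
E
python3 -c "
from br import *
brass('pics/c1.png')"
```

```text
[286, 180, 8, 4, 19] [290.  180.8] [ 0.5968 -0.0497  0.034 ]
```

View pics/c1.png

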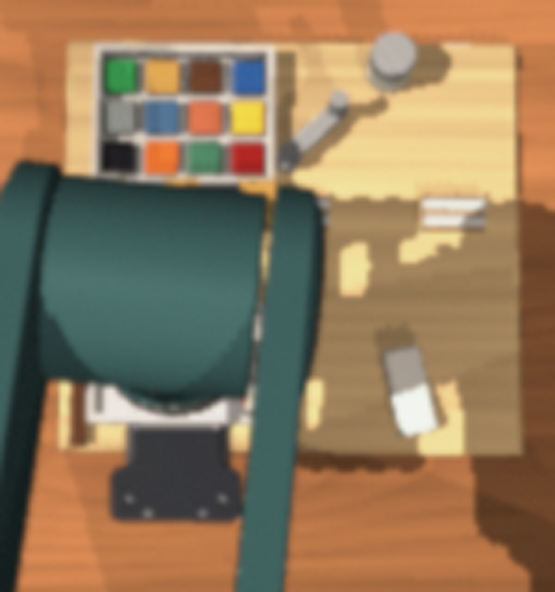

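The top view is blocked by the arm, so I'll check from the scene camera.

Run:
```python
from h import *
s=snapshot('scene')
cv2.imwrite('pics/c2.png',cv2.resize(s['img'][150:290,190:350,::-1],None,fx=4,fy=4,interpolation=cv2.INTER_CUBIC))
print(robot.get_obs()['tool_pos'],proj(s,robot.get_obs()['tool_pos']))
for n in ('lid_axis','lid_edge','hinge'):
    for r in finder.landmark_of('scene',n)[:2]: print(n,np.round(r['xy'],1),round(r['confidence'],2),np.round(onz(s,r['xy'],.02),4))
```

```text
[ 0.47848135 -0.00051973  0.01722512] [290.67315878 201.0424393 ]
lid_axis [291.9 215.7] 0.69 [0.5341 0.0042 0.02  ]
lid_edge [287.3 193.2] 0.96 [ 0.4516 -0.0111  0.02  ]
hinge [291.6 232. ] 0.64 [0.5903 0.0047 0.02  ]
```

View pics/c2.png

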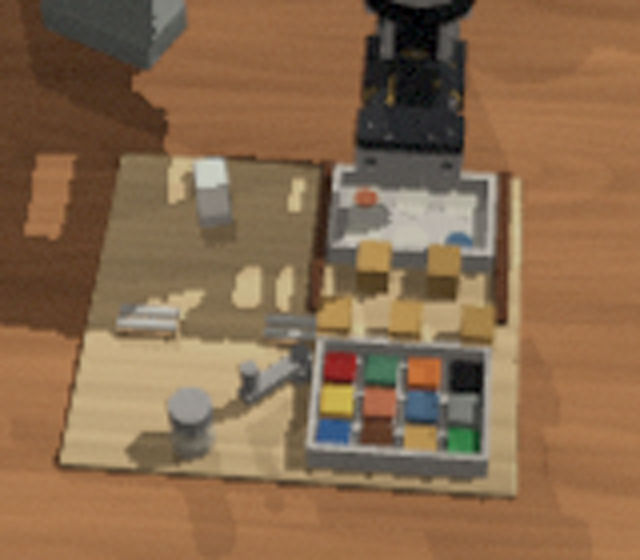

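Run:
```python
from h import *
s=snapshot('scene')
y=2.724;ty=np.array([np.sin(y),-np.cos(y),0]);p=np.array([.223,.503,.179])
for d in(-.053,0,.053): print('start tips',proj(s,p+ty*d))
o=robot.get_obs();p=o['tool_pos'];print({k:np.round(v,3) for k,v in o.items()})
f=lambda q:(proj(s,q)-[190,150])*4
for dx in(-.088,.0125,.088):
  for dz in (0,.097): print(dx,dz,f(p+[dx,0,dz]))
print('lid edge',f([.4505,.002,.018]),f([.4505,.002,.028]))
t=snapshot('top')
for dx in(-.088,.088): print('top',(proj(t,p+[dx,0,.097])-[220,130])*3.7)
```

```text
start tips [448.94119036 100.68908025]
start tips [467.09589164 105.86178213]
start tips [485.66054337 111.15128855]
{'time': np.float64(5.5), 'joint_positions': array([-0.12 ,  0.021,  1.77 ,  0.   ,  1.351, -0.095]), 'qvel': array([ 0.001, -0.001, -0.001, -0.001, -0.   ,  0.   ]), 'joint_torque': array([-3.0000e-03, -2.8622e+01, -2.7746e+01,  7.1000e-02,  2.4000e-02,
       -0.0000e+00]), 'tool_pos': array([ 0.479, -0.   ,  0.017]), 'ee_rot': array([-3.142, -0.   ,  1.546]), 'wrist_force': array([ 0.521, -0.443, -0.133]), 'wrist_torque': array([-0.058,  0.068,  0.014]), 'finger_force': np.float64(0.0), 'width': np.float64(0.001)}
-0.088 0 [405.7411074  114.34386717]
-0.088 0.097 [410.72971722  20.21754532]
0.0125 0 [402.30401422 217.5451356 ]
0.0125 0.097 [407.34721373 124.69865495]
0.088 0 [399.48962336 302.04930565]
0.088 0.097 [404.56318836 210.69355794]
lid edge [407.18661756 174.22457798] [407.69863091 165.06737582]
top [181.04999377 518.71987622]
top [177.11784605 209.89678402]
```

The scene view shows the lid has not moved: its knuckles are at crop (372,265) and (443,270). The gripper body sits about 25 mm higher than the reported pose implies, so the fingers passed over the wall. I'll back off and touch the desk to measure the height offset.

Call:
drive_tool(
  deltas="0 0 -0.2 0 0 0 0;0 -0.5 -0.2 0 0 0 0;0 -0.97 -0.2 0 0 0 0;0 -0.97 0 0 0 0 0;0 -0.97 0 0 0 0 0",
)

```text
time: 6.05
tool_pos: [0.3792, 0.0022, 0.0159]
ee_rot: [-3.139, -0.0, 1.546]
wrist_force: [-1.0, 0.0, -0.3]
width: 0.0004
finger_force: 0.0
```

Call:
drive_tool(
  deltas="0 0 0.05 0 0 0 0;0 0 0.08 0 0 0 0;0 0 0.11 0 0 0 0;0 0 0.13 0 0 0 0;0 0 0.13 0 0 0 0",
)

```text
time: 6.55
tool_pos: [0.3817, 0.0019, 0.0039]
ee_rot: [-3.141, -0.0, 1.546]
wrist_force: [-0.1, 0.5, -0.4]
width: 0.0003
finger_force: 0.0
```

Call:
drive_tool(
  deltas="0 0 0.03 0 0 0 0;0 0 0.06 0 0 0 0;0 0 0.08 0 0 0 0;0 0 0.08 0 0 0 0",
)

```text
time: 6.95
tool_pos: [0.3813, 0.002, -0.0042]
ee_rot: [-3.141, -0.0, 1.546]
wrist_force: [0.3, -0.1, 0.4]
width: 0.0006
finger_force: 0.0
```

Reported z is already negative with no contact, so the offset is real.

Call:
drive_tool(
  deltas="0 0 0.03 0 0 0 0;0 0 0.06 0 0 0 0;0 0 0.08 0 0 0 0;0 0 0.08 0 0 0 0",
)

```text
time: 7.35
tool_pos: [0.3813, 0.002, -0.0122]
ee_rot: [-3.141, -0.0, 1.546]
wrist_force: [-0.2, 0.1, -0.5]
width: 0.0006
finger_force: 0.0
```

Call:
drive_tool(
  deltas="0 0 0.02 0 0 0 0;0 0 0.04 0 0 0 0;0 0 0.05 0 0 0 0;0 0 0.05 0 0 0 0",
)

```text
time: 7.75
tool_pos: [0.3815, 0.0019, -0.0169]
ee_rot: [-3.141, -0.0, 1.546]
wrist_force: [0.4, 0.4, 0.8]
width: 0.0003
finger_force: 0.0
```

Call:
drive_tool(
  deltas="0 0 0.02 0 0 0 0;0 0 0.03 0 0 0 0;0 0 0.03 0 0 0 0",
)

```text
time: 8.05
tool_pos: [0.3815, 0.0019, -0.0199]
ee_rot: [-3.141, -0.0, 1.546]
wrist_force: [-0.1, -0.6, 0.7]
width: 0.0006
finger_force: 0.0
```

Run:
```python
from h import *
s=snapshot('scene');cv2.imwrite('pics/c3.png',cv2.resize(s['img'][110:250,210:370,::-1],None,fx=4,fy=4,interpolation=cv2.INTER_CUBIC))
o=robot.get_obs();print(o['tool_pos'],o['wrist_force'],(proj(s,o['tool_pos'])-[210,110])*4)
```

```text
[ 0.38158519  0.00193348 -0.01982254] [0.01229887 0.41588516 0.18823836] [327.420342   299.17564058]
```

View pics/c3.png

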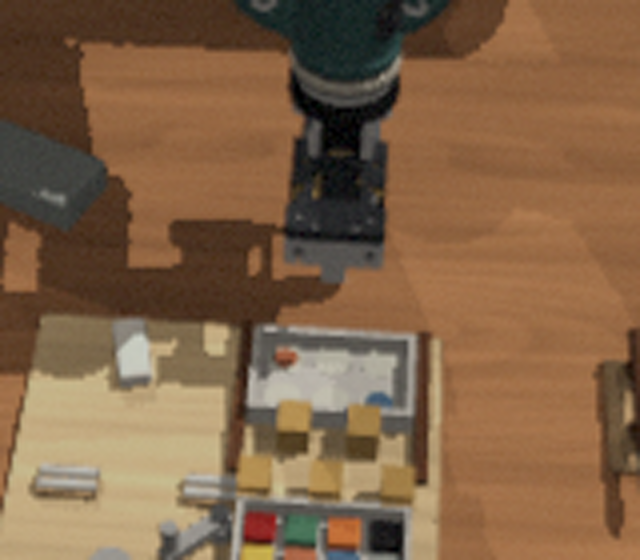

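The fingertip shows at crop (331,283), close to the desk and its shadow. The reported pose projects to (327,299), so xy is sound and z reads about 20 mm low.

Call:
drive_tool(
  deltas="0 0 0.01 0 0 0 0;0 0 0.02 0 0 0 0;0 0 0.02 0 0 0 0",
)

```text
time: 8.4
tool_pos: [0.3815, 0.0019, -0.0219]
ee_rot: [-3.141, -0.0, 1.546]
wrist_force: [0.7, 0.2, -0.2]
width: 0.0006
finger_force: 0.0
```

Call:
drive_tool(
  deltas="0 0 0.01 0 0 0 0;0 0 0.02 0 0 0 0;0 0 0.02 0 0 0 0",
)

```text
time: 8.7
tool_pos: [0.3815, 0.0019, -0.0239]
ee_rot: [-3.141, -0.0, 1.546]
wrist_force: [-0.9, 0.1, 0.2]
width: 0.0006
finger_force: 0.0
```

Call:
drive_tool(
  deltas="0 0 0.01 0 0 0 0;0 0 0.02 0 0 0 0;0 0 0.02 0 0 0 0",
)

```text
time: 9.0
tool_pos: [0.3815, 0.0019, -0.0259]
ee_rot: [-3.141, -0.0, 1.546]
wrist_force: [0.1, 0.1, -0.4]
width: 0.0005
finger_force: 0.0
```

Call:
drive_tool(
  deltas="0 0 0.01 0 0 0 0;0 0 0.015 0 0 0 0;0 0 0.015 0 0 0 0",
)

```text
time: 9.3
tool_pos: [0.3817, 0.0019, -0.0262]
ee_rot: [-3.141, -0.0, 1.546]
wrist_force: [-3.3, 0.5, 7.7]
width: 0.0004
finger_force: 3.6
```

Contact: the desk (z=0) reads as -0.026. I'll raise to a true 18 mm and push.

Call:
drive_tool(
  deltas="0 0 -0.19 0 0 0 0;0 0.2 -0.19 0 0 0 0;0 0.4 -0.19 0 0 0 0;0 0.48 -0.19 0 0 0 0;0 0.48 -0.19 0 0 0 0",
)

```text
time: 9.8
tool_pos: [0.4301, 0.0007, -0.0083]
ee_rot: [-3.141, -0.0, 1.546]
wrist_force: [-0.3, 0.8, -0.0]
width: 0.0004
finger_force: 0.0
```

Call:
drive_tool(
  deltas="0 0.06 0 0 0 0 0;0 0.12 0 0 0 0 0;0 0.18 0 0 0 0 0;0 0.24 0 0 0 0 0;0 0.28 0 0 0 0 0",
)

```text
time: 10.3
tool_pos: [0.4579, 0.0, -0.0085]
ee_rot: [-3.141, -0.0, 1.546]
wrist_force: [-1.2, -0.2, -0.0]
width: 0.0005
finger_force: 0.7
```

Call:
drive_tool(
  deltas="0 0.04 0 0 0 0 0;0 0.08 0 0 0 0 0;0 0.12 0 0 0 0 0;0 0.16 0 0 0 0 0;0 0.2 0 0 0 0 0",
)

```text
time: 10.8
tool_pos: [0.478, -0.0005, -0.0083]
ee_rot: [-3.142, -0.0, 1.546]
wrist_force: [-1.6, 0.0, -1.1]
width: 0.0004
finger_force: 0.7
```

Pushing with about 1.5 N; now in fine steps.

Call:
drive_tool(
  deltas="0 0.02 0 0 0 0 0;0 0.04 0 0 0 0 0;0 0.06 0 0 0 0 0;0 0.06 0 0 0 0 0",
)

```text
time: 11.2
tool_pos: [0.484, -0.0006, -0.0082]
ee_rot: [3.141, -0.0, 1.546]
wrist_force: [-1.0, 0.5, -1.0]
width: 0.0005
finger_force: 0.3
```

Call:
drive_tool(
  deltas="0 0.015 0 0 0 0 0;0 0.03 0 0 0 0 0;0 0.03 0 0 0 0 0",
)

```text
time: 11.5
tool_pos: [0.4869, -0.0007, -0.0082]
ee_rot: [3.141, -0.0, 1.546]
wrist_force: [-1.0, -0.3, -0.1]
width: 0.0009
finger_force: 0.6
```

Call:
drive_tool(
  deltas="0 0.01 0 0 0 0 0;0 0.02 0 0 0 0 0;0 0.02 0 0 0 0 0",
)

```text
time: 11.8
tool_pos: [0.4886, -0.0007, -0.0082]
ee_rot: [-3.141, -0.0, 1.546]
wrist_force: [-2.9, 0.2, 0.5]
width: 0.0002
finger_force: 1.1
```

Call:
drive_tool(
  deltas="0 0.01 0 0 0 0 0;0 0.02 0 0 0 0 0;0 0.02 0 0 0 0 0",
)

```text
time: 12.1
tool_pos: [0.4887, -0.0007, -0.0083]
ee_rot: [-3.137, -0.0, 1.546]
wrist_force: [-7.9, 1.0, 4.8]
width: 0.0004
finger_force: 3.6
```

The lid stops at x=0.4886, which puts the hinge at x≈0.589, matching the vision estimate. Next is the pin.

Run:
```python
from plan import *
plan([(.455,0,-.008,1.546,0),(.455,.0,.075,1.546,40),(.505,.36,.08,3.116,40),(.505,.36,-.011,3.116,40)])
```

```text
-0.002 -0.337 -0.002 -0.003 -0.000 -0.000 0
--
0.000 0.000 -0.830 0.000 0.000 0.000 40
--
0.903 0.103 -0.012 -0.000 0.000 -0.250 40
0.795 0.440 -0.012 -0.000 0.000 -0.250 40
0.566 0.711 -0.012 -0.000 0.000 -0.250 40
0.251 0.873 -0.012 -0.000 0.000 -0.250 40
--
-0.000 -0.000 0.910 0.000 0.000 0.000 40
--
```

Call:
drive_tool(
  deltas="0 -0.34 0 0 0 0 0;0 -0.34 0 0 0 0 0;0 -0.34 -0.5 0 0 0 40;0 -0.34 -0.83 0 0 0 40;0 -0.34 -0.83 0 0 0 40",
)

```text
time: 12.6
tool_pos: [0.4626, -0.0006, 0.0814]
ee_rot: [3.126, 0.001, 1.546]
wrist_force: [0.7, -0.1, -0.3]
width: 0.0209
finger_force: 0.0
```

Call:
drive_tool(
  deltas="0.9 0.1 0 0 0 -0.25 40;0.9 0.1 0 0 0 -0.25 40;0.9 0.1 0 0 0 -0.25 40;0.9 0.1 0 0 0 -0.25 40",
)

```text
time: 13.0
tool_pos: [0.4696, 0.0908, 0.0743]
ee_rot: [3.141, 0.0, 1.94]
wrist_force: [0.1, -0.2, 1.1]
width: 0.04
finger_force: 0.0
```

Call:
drive_tool(
  deltas="0.8 0.44 0 0 0 -0.25 40;0.8 0.44 0 0 0 -0.25 40;0.8 0.44 0 0 0 -0.25 40;0.8 0.44 0 0 0 -0.25 40",
)

```text
time: 13.4
tool_pos: [0.4817, 0.1805, 0.0743]
ee_rot: [3.142, 0.0, 2.33]
wrist_force: [0.0, -0.9, 0.1]
width: 0.0397
finger_force: 0.0
```

Call:
drive_tool(
  deltas="0.57 0.71 0 0 0 -0.25 40;0.57 0.71 0 0 0 -0.25 40;0.57 0.71 0 0 0 -0.25 40;0.57 0.71 0 0 0 -0.25 40",
)

```text
time: 13.8
tool_pos: [0.4938, 0.2701, 0.0742]
ee_rot: [-3.141, 0.0, 2.72]
wrist_force: [0.1, -0.8, 1.5]
width: 0.04
finger_force: 0.0
```

Call:
drive_tool(
  deltas="0.25 0.87 0 0 0 -0.25 40;0.25 0.87 0 0 0 -0.25 40;0.25 0.87 0 0 0 -0.25 40;0.25 0.87 0 0 0 -0.25 40;0.25 0.87 0 0 0 -0.25 40",
)

```text
time: 14.3
tool_pos: [0.5063, 0.3586, 0.0747]
ee_rot: [-3.141, -0.0, 3.11]
wrist_force: [-0.3, 0.4, -0.4]
width: 0.0399
finger_force: 0.0
```

Run:
```python
from plan import *
from br import *
brass()
s=snapshot('scene')
for r in finder.landmark_of('scene','lid_axis')[:1]+finder.landmark_of('scene','hinge')[:1]: print(r['xy'],r['confidence'],onz(s,r['xy'],.023))
plan([(.505,.36,-.011,3.116,40)])
```

```text
[244, 179, 9, 11, 88] [248.2 183.9] [0.591  0.0481 0.034 ]
[264, 179, 20, 13, 196] [274.3 184.9] [ 0.5876 -0.0128  0.034 ]
[254, 180, 9, 12, 94] [258.3 185.4] [0.5871 0.0247 0.034 ]
[285, 180, 9, 10, 88] [289.  184.4] [ 0.5882 -0.0472  0.034 ]
lid_axis [267.6 186.3] 0.56 [0.5876 0.0033 0.02  ]
lid_edge [268.  218.6] 0.81 [0.5103 0.0033 0.02  ]
[291.6, 230.2] 0.72 [0.5865094  0.00452245 0.023     ]
0.011 0.005 0.861 0.000 0.000 -0.001 40
--
```

The lid is home. Descending on the pin and gripping.

Call:
drive_tool(
  deltas="0.01 0 0.45 0 0 0 40;0.01 0 0.8 0 0 0 40;0.01 0 0.86 0 0 0 40;0.01 0 0.86 0 0 0 40",
)

```text
time: 15.0
tool_pos: [0.5039, 0.3594, -0.0124]
ee_rot: [-3.14, -0.003, 3.116]
wrist_force: [-1.0, 0.6, 1.1]
width: 0.04
finger_force: 0.0
```

Call:
drive_tool(
  deltas="0 0 0 0 0 0 0;0 0 0 0 0 0 0;0 0 0 0 0 0 0;0 0 0 0 0 0 0;0 0 0 0 0 0 0",
)

```text
time: 15.5
tool_pos: [0.5058, 0.3594, -0.0096]
ee_rot: [-3.141, 0.002, 3.116]
wrist_force: [-0.3, -3.2, 5.8]
width: 0.0109
finger_force: 30.0
```

Call:
drive_tool(
  deltas="0 0 -0.3 0 0 0 0;0 0 -0.6 0 0 0 0;0 0 -0.9 0 0 0 0;0 0 -0.9 0 0 0 0",
)

```text
time: 15.9
tool_pos: [0.5077, 0.3624, 0.0844]
ee_rot: [3.135, 0.009, 3.117]
wrist_force: [-0.5, -0.9, -0.8]
width: 0.0112
finger_force: 30.0
```

Run:
```python
from plan import *
plan([(.5855,-.1315,.08,1.544,0),(.5855,-.1315,-.014,1.544,0)])
from h import *
s=snapshot('top')
for n in ('pin_mid','cradle'):
    for r in finder.landmark_of('top',n)[:2]: print(n,np.round(r['xy']),r['confidence'],onz(s,r['xy'],.12 if n=='pin_mid' else .023))
print(robot.get_obs()['width'])
# cradle rods: bright gray centroid
im=s['img'];hsv=cv2.cvtColor(im,cv2.COLOR_RGB2HSV);m=((hsv[...,1]<60)&(hsv[...,2]>110)).astype(np.uint8)
k=np.zeros_like(m);k[178:196,292:360]=m[178:196,292:360]
n,l,st,ce=cv2.connectedComponentsWithStats(k)
for i in range(1,n): print(st[i].tolist(),np.round(onz(s,ce[i],.018),4))
```

```text
-0.180 -0.984 0.004 0.002 0.000 0.200 0
-0.476 -0.880 0.006 0.002 0.000 0.200 0
-0.724 -0.689 0.008 0.002 0.000 0.200 0
-0.902 -0.431 0.009 0.002 0.000 0.200 0
-0.991 -0.131 0.009 0.002 0.000 0.200 0
--
0.000 -0.000 0.940 0.000 0.000 0.000 0
--
pin_mid [ 96. 220.] 0.49 [0.501327   0.36142889 0.12      ]
cradle [326. 185.] 0.95 [ 0.58783723 -0.1353612   0.023     ]
0.01107978435326656
[295, 183, 15, 8, 89] [ 0.5863 -0.0776  0.018 ]
[334, 183, 18, 8, 109] [ 0.5835 -0.1743  0.018 ]
[292, 191, 2, 5, 9] [ 0.5702 -0.0553  0.018 ]
```

Call:
drive_tool(
  deltas="-0.18 -0.98 0 0 0 0.2 0;-0.18 -0.98 0 0 0 0.2 0;-0.18 -0.98 0 0 0 0.2 0",
)

```text
time: 16.35
tool_pos: [0.5197, 0.2561, 0.0758]
ee_rot: [-3.136, -0.003, 2.794]
wrist_force: [-0.1, 0.2, -0.3]
width: 0.0111
finger_force: 30.0
```

Call:
drive_tool(
  deltas="-0.48 -0.88 0 0 0 0.2 0;-0.48 -0.88 0 0 0 0.2 0;-0.48 -0.88 0 0 0 0.2 0",
)

```text
time: 16.65
tool_pos: [0.5359, 0.1579, 0.0764]
ee_rot: [-3.137, -0.001, 2.48]
wrist_force: [-0.5, 1.2, -0.6]
width: 0.0113
finger_force: 30.0
```

Call:
drive_tool(
  deltas="-0.72 -0.69 0 0 0 0.2 0;-0.72 -0.69 0 0 0 0.2 0;-0.72 -0.69 0 0 0 0.2 0",
)

```text
time: 16.95
tool_pos: [0.5513, 0.0601, 0.0768]
ee_rot: [-3.138, -0.0, 2.167]
wrist_force: [-0.6, 0.4, -0.8]
width: 0.011
finger_force: 30.0
```

Call:
drive_tool(
  deltas="-0.9 -0.43 0 0 0 0.2 0;-0.9 -0.43 0 0 0 0.2 0;-0.9 -0.43 0 0 0 0.2 0",
)

```text
time: 17.25
tool_pos: [0.5673, -0.0378, 0.077]
ee_rot: [-3.139, 0.0, 1.854]
wrist_force: [-0.5, -0.5, 0.4]
width: 0.0111
finger_force: 30.0
```

Call:
drive_tool(
  deltas="-0.99 -0.13 0 0 0 0.2 0;-0.99 -0.13 0 0 0 0.2 0;-0.99 -0.13 0 0 0 0.2 0;-0.99 -0.13 0 0 0 0.2 0;-0.99 -0.13 0 0 0 0.2 0",
)

```text
time: 17.75
tool_pos: [0.5827, -0.1303, 0.0778]
ee_rot: [-3.14, -0.002, 1.55]
wrist_force: [0.1, -0.4, -0.6]
width: 0.0113
finger_force: 30.0
```

Run:
```python
from plan import *
plan([(.585,-.1315,-.014,1.543,0)])
o=robot.get_obs();print(o['tool_pos'],o['ee_rot'],o['width'])
from h import *
s=snapshot('scene')
for r in finder.masks_of('scene','pin_mid')[:1]:
    g=np.argwhere(r['region'])[:,::-1];w=np.array([onz(s,p,.118) for p in g])[:,:2];print(r['confidence'],len(g),w.min(0),w.max(0),w.mean(0))
```

```text
-0.013 0.025 0.918 -0.001 -0.001 0.004 0
--
[ 0.5826885  -0.13030868  0.07778235] [-3.13996956e+00 -2.00326725e-03  1.54960394e+00] 0.011278732933844895
0.58 95 [ 0.57831909 -0.19214522] [ 0.59862638 -0.06405281] [ 0.58824936 -0.09547521]
```

Call:
drive_tool(
  deltas="-0.05 0.025 0.4 0 0 0.004 0;-0.05 0.025 0.75 0 0 0.004 0;-0.05 0.025 0.85 0 0 0.004 0;-0.05 0.025 0.89 0 0 0.004 0;-0.05 0.025 0.89 0 0 0.004 0",
)

```text
time: 18.35
tool_pos: [0.586, -0.1374, -0.0094]
ee_rot: [3.14, 0.0, 1.541]
wrist_force: [-0.2, 0.2, -0.5]
width: 0.0109
finger_force: 30.0
```

Call:
drive_tool(
  deltas="0 0 0.01 0 0 0 0;0 0 0.02 0 0 0 0;0 0 0.02 0 0 0 0",
)

```text
time: 18.65
tool_pos: [0.5861, -0.1382, -0.011]
ee_rot: [3.139, 0.001, 1.539]
wrist_force: [0.1, -0.2, -0.6]
width: 0.0112
finger_force: 30.0
```

Call:
drive_tool(
  deltas="0 -0.01 0.015 0 0 0 0;0 -0.01 0.025 0 0 0 0;0 -0.01 0.025 0 0 0 0",
)

```text
time: 18.95
tool_pos: [0.5848, -0.1381, -0.0139]
ee_rot: [3.14, 0.0, 1.539]
wrist_force: [-0.6, -0.0, 3.4]
width: 0.0106
finger_force: 30.0
```

Call:
drive_tool(
  deltas="0 0 0.01 0 0 0 0;0 0 0.015 0 0 0 0;0 0 0.015 0 0 0 0",
)

```text
time: 19.25
tool_pos: [0.5855, -0.1382, -0.0144]
ee_rot: [3.139, 0.001, 1.539]
wrist_force: [-0.8, 0.1, 7.2]
width: 0.0115
finger_force: 30.0
```

Contact on the cradles at the expected height. Opening to 40 mm and waiting, then rising clear.

Call:
drive_tool(
  deltas="0 0 0 0 0 0 40;0 0 0 0 0 0 40;0 0 0 0 0 0 40;0 0 0 0 0 0 40;0 0 0 0 0 0 40",
)

```text
time: 19.75
tool_pos: [0.5841, -0.1378, -0.0167]
ee_rot: [-3.141, -0.0, 1.539]
wrist_force: [-0.8, 0.1, 1.1]
width: 0.0401
finger_force: 0.0
```

Call:
drive_tool(
  deltas="0 0 -0.3 0 0 0 40;0 0 -0.6 0 0 0 40;0 0 -0.9 0 0 0 40;0 0 -0.9 0 0 0 40",
)

```text
time: 20.15
tool_pos: [0.5878, -0.1391, 0.0794]
ee_rot: [3.132, 0.003, 1.539]
wrist_force: [-0.4, -0.5, 0.6]
width: 0.0404
finger_force: 0.0
```

Call:
drive_tool(
  deltas="-0.5 0 0 0 0 0 0;-1 0 0 0 0 0 0;-1 0 0 0 0 0 0",
)

```text
time: 20.45
tool_pos: [0.5797, -0.2434, 0.0719]
ee_rot: [-3.14, 0.002, 1.533]
wrist_force: [-0.3, 0.1, 0.1]
width: 0.0197
finger_force: 0.0
```

Run:
```python
from h import *
for c in('scene','top'):
    s=snapshot(c)
    if c=='scene': cv2.imwrite('pics/c4.png',cv2.resize(s['img'][180:280,190:330,::-1],None,fx=5,fy=5,interpolation=cv2.INTER_CUBIC))
    for r in finder.masks_of(c,'pin_mid')[:1]:
        g=np.argwhere(r['region'])[:,::-1];w=np.array([onz(s,p,.025) for p in g])[:,:2];print(r['confidence'],len(g),w.min(0),w.max(0),w.mean(0))
        u=np.linalg.svd(w-w.mean(0))[2][0];print(u)
```

```text
0.72 212 [ 0.58077778 -0.20044973] [ 0.59874353 -0.0722595 ] [ 0.58955645 -0.13560319]
[0.03351627 0.99943817]
0.6 159 [ 0.57925346 -0.20050119] [ 0.58819041 -0.07564842] [ 0.58467493 -0.13832226]
[-0.01872081 -0.99982475]
```

View pics/c4.png

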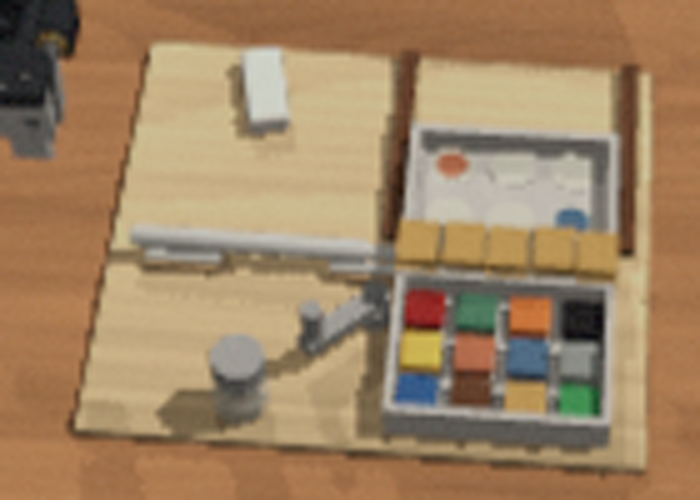

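The pin lies on both cradles (crop 135–370, row 240), in line with the five closed-up knuckles (400–615, row 245). Now positioning behind its outer end.

Run:
```python
from plan import *
plan([(.5818,-.232,-.0045,1.542,0)])
```

```text
0.046 0.010 0.771 -0.001 -0.001 -0.001 0
--
```

Call:
drive_tool(
  deltas="0.05 0.01 0.4 0 0 0 0;0.05 0.01 0.7 0 0 0 0;0.05 0.01 0.77 0 0 0 0;0.05 0.01 0.77 0 0 0 0;0.05 0.01 0.77 0 0 0 0",
)

```text
time: 21.15
tool_pos: [0.5836, -0.2327, -0.0016]
ee_rot: [3.139, 0.001, 1.54]
wrist_force: [-0.2, 0.2, 0.3]
width: 0.0005
finger_force: 0.0
```

Call:
drive_tool(
  deltas="0 -0.01 0.03 0 0 0 0;0 -0.01 0.03 0 0 0 0;0.1 -0.01 0.03 0 0 0 0;0.2 -0.01 0.03 0 0 0 0;0.3 -0.01 0.03 0 0 0 0",
)

```text
time: 21.65
tool_pos: [0.5826, -0.2024, -0.0057]
ee_rot: [3.141, 0.001, 1.54]
wrist_force: [-0.1, -1.6, 1.6]
width: 0.0002
finger_force: 0.6
```

Call:
drive_tool(
  deltas="0.1 0 0 0 0 0 0;0.2 0 0 0 0 0 0;0.3 0 0 0 0 0 0;0.4 0 0 0 0 0 0;0.5 0 0 0 0 0 0",
)

```text
time: 22.15
tool_pos: [0.5837, -0.1516, -0.0066]
ee_rot: [-3.141, -0.001, 1.54]
wrist_force: [-0.2, -0.3, -0.1]
width: 0.0003
finger_force: 0.4
```

Call:
drive_tool(
  deltas="0.1 0 -0.01 0 0 0 0;0.2 0 -0.015 0 0 0 0;0.3 0 -0.015 0 0 0 0;0.4 0 -0.015 0 0 0 0;0.5 0 -0.015 0 0 0 0",
)

```text
time: 22.65
tool_pos: [0.5854, -0.1019, -0.0049]
ee_rot: [-3.141, -0.0, 1.539]
wrist_force: [0.6, 0.1, -0.8]
width: 0.0005
finger_force: 0.2
```

Call:
drive_tool(
  deltas="0.06 0 0 0 0 0 0;0.12 0 0 0 0 0 0;0.18 0 0 0 0 0 0;0.24 0 0 0 0 0 0;0.26 0 0 0 0 0 0",
)

```text
time: 23.15
tool_pos: [0.5862, -0.0764, -0.0048]
ee_rot: [-3.141, -0.0, 1.54]
wrist_force: [-0.3, -1.0, -0.5]
width: 0.0002
finger_force: 0.2
```

Call:
drive_tool(
  deltas="0.02 0 0 0 0 0 0;0.04 0 0 0 0 0 0;0.06 0 0 0 0 0 0;0.06 0 0 0 0 0 0",
)

```text
time: 23.55
tool_pos: [0.5865, -0.0707, -0.0047]
ee_rot: [3.142, -0.0, 1.539]
wrist_force: [0.1, 0.4, -0.0]
width: 0.0002
finger_force: 0.0
```

Call:
drive_tool(
  deltas="0.01 0 0 0 0 0 0;0.02 0 0 0 0 0 0;0.02 0 0 0 0 0 0",
)

```text
time: 23.85
tool_pos: [0.5866, -0.0689, -0.0047]
ee_rot: [3.141, -0.0, 1.539]
wrist_force: [0.1, 0.3, -0.1]
width: 0.0005
finger_force: 0.1
```

Call:
drive_tool(
  deltas="0.01 0 0 0 0 0 0;0.02 0 0 0 0 0 0;0.02 0 0 0 0 0 0",
)

```text
time: 24.15
tool_pos: [0.5866, -0.0674, -0.0047]
ee_rot: [3.142, 0.001, 1.539]
wrist_force: [0.5, -1.9, 0.5]
width: 0.0004
finger_force: 0.9
```

Call:
drive_tool(
  deltas="0.01 0 0 0 0 0 0;0.015 0 0 0 0 0 0;0.015 0 0 0 0 0 0",
)

```text
time: 24.45
tool_pos: [0.5866, -0.0674, -0.0047]
ee_rot: [3.141, 0.003, 1.539]
wrist_force: [-0.5, -5.5, 0.4]
width: 0.0006
finger_force: 2.8
```

The push stopped against the knuckle face, so the pin is flush. Backing off, rising and moving to the +x side of the keeper post, with a check of the post's position.

Call:
drive_tool(
  deltas="-0.2 0 0 0 0 0 0;-0.4 0 0 0 0 0 0;-0.4 0 -0.4 0 0 0 0;-0.4 0 -0.8 0 0 0 0;-0.4 0 -0.8 0 0 0 0",
)

```text
time: 24.95
tool_pos: [0.5899, -0.1061, 0.0827]
ee_rot: [3.129, 0.002, 1.539]
wrist_force: [0.8, 0.1, 1.4]
width: 0.0005
finger_force: 0.0
```

Call:
drive_tool(
  deltas="-0.9 0 0 0 0 0 0;-0.9 0 0 0 0 0 0;-0.9 0 0 0 0 0 0",
)

```text
time: 25.25
tool_pos: [0.5819, -0.1992, 0.0743]
ee_rot: [-3.141, 0.001, 1.535]
wrist_force: [0.1, -0.1, -0.8]
width: 0.0001
finger_force: 0.0
```

Run:
```python
from h import *
im=[]
H=dict(keeper_pivot=.021,keeper_post=.043,vial=.008,lid_axis=.023,pin_mid=.023)
for c in('scene','top'):
    s=snapshot(c)
    for n,z in H.items():
        for r in finder.landmark_of(c,n)[:1]: print(c,n,np.round(r['xy'],1),round(r['confidence'],2),np.round(onz(s,r['xy'],z),4))
    a,b=(slice(195,275),slice(220,320)) if c=='scene' else (slice(135,215),slice(235,335))
    im.append(cv2.resize(s['img'][a,b,::-1],None,fx=4,fy=4,interpolation=cv2.INTER_CUBIC))
    P=np.array([.6207,-.0685,.021])
    for th in (.6,.8,1.0): print(th,np.round(proj(s,P+[.042*np.cos(th+.028),-.042*np.sin(th+.028),.034]),1))
cv2.imwrite('pics/c5.png',np.hstack(im))
```

```text
scene keeper_pivot [265.1 243.2] 0.78 [ 0.6316 -0.0644  0.021 ]
scene keeper_post [253.3 245.4] 0.6 [ 0.6555 -0.0932  0.043 ]
scene vial [241.1 255.4] 0.57 [ 0.6647 -0.1255  0.008 ]
scene lid_axis [291.6 231.6] 0.97 [0.5912 0.0046 0.023 ]
scene pin_mid [286.9 202.2] 0.16 [ 0.4883 -0.0112  0.023 ]
0.6 [253.2 242.4]
0.8 [250.9 240.6]
1.0 [249.2 238.3]
top keeper_pivot [298.6 173.3] 0.8 [ 0.6176 -0.0709  0.021 ]
top keeper_post [311.7 156.1] 0.7 [ 0.6527 -0.1014  0.043 ]
top vial [323.  150.8] 0.68 [ 0.6757 -0.1321  0.008 ]
top lid_axis [271.  183.6] 0.76 [ 0.5933 -0.0049  0.023 ]
0.6 [308.5 153.9]
0.8 [311.3 156.2]
1.0 [313.5 159. ]
```

View pics/c5.png

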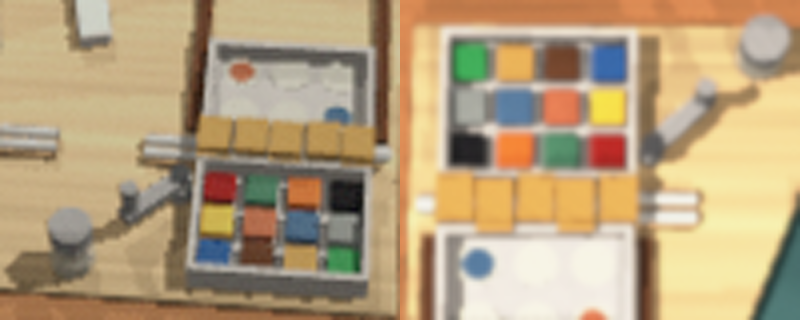

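The pin is through: its tip shows beyond the last knuckle on the far side and its outer end is flush. The keeper post is at about θ=0.85, at (0.648, -0.101). The jar at (0.675, -0.131) limits the room beside it.

Run:
```python
from plan import *
plan([(.672,-.095,.075,1.543,0),(.672,-.095,.012,1.543,0)])
```

```text
0.513 0.431 0.002 0.000 -0.000 -0.001 0
0.512 0.432 0.002 0.000 -0.000 -0.001 0
--
0.000 -0.000 0.630 0.000 0.000 0.000 0
--
```

Call:
drive_tool(
  deltas="0.5 0.43 0 0 0 0 0;0.8 0.86 0 0 0 0 0;1 0.86 0 0 0 0 0;1 0.86 0 0 0 0 0;1 0.86 0 0 0 0 0",
)

```text
time: 26.35
tool_pos: [0.6716, -0.0976, 0.0749]
ee_rot: [-3.141, 0.001, 1.541]
wrist_force: [-0.7, -0.4, -0.2]
width: 0.0004
finger_force: 0.0
```

Call:
drive_tool(
  deltas="0.02 0 0.3 0 0 0 0;0.02 0 0.5 0 0 0 0;0.02 0 0.63 0 0 0 0;0.02 0 0.63 0 0 0 0;0.02 0 0.63 0 0 0 0",
)

```text
time: 26.85
tool_pos: [0.6717, -0.0971, 0.0129]
ee_rot: [3.141, 0.0, 1.538]
wrist_force: [-0.6, 0.0, 1.2]
width: 0.0006
finger_force: 0.0
```

Call:
drive_tool(
  deltas="-0.02 -0.06 0 0 0 0 0;-0.04 -0.12 0 0 0 0 0;-0.06 -0.18 0 0 0 0 0;-0.08 -0.24 0 0 0 0 0;-0.09 -0.3 0 0 0 0 0",
)

```text
time: 27.35
tool_pos: [0.6419, -0.1049, 0.0139]
ee_rot: [3.139, 0.001, 1.539]
wrist_force: [1.8, -0.9, 0.4]
width: 0.0006
finger_force: 0.8
```

Pushing the post with about 2 N. Continuing to x≈0.608.

Call:
drive_tool(
  deltas="0 -0.07 0 0 0 0 0;0 -0.14 0 0 0 0 0;0 -0.21 0 0 0 0 0;0 -0.28 0 0 0 0 0;0 -0.33 0 0 0 0 0",
)

```text
time: 27.85
tool_pos: [0.6086, -0.1015, 0.012]
ee_rot: [3.14, -0.003, 1.54]
wrist_force: [5.6, 4.5, -1.7]
width: 0.0003
finger_force: 2.8
```

Call:
drive_tool(
  deltas="0 0.12 0 0 0 0 0;-0.2 0.12 0 0 0 0 0;-0.42 0.12 0 0 0 0 0;-0.42 -0.1 0 0 0 0 0;-0.42 -0.26 0 0 0 0 0",
)

```text
time: 28.35
tool_pos: [0.5786, -0.1451, 0.0111]
ee_rot: [-3.137, 0.0, 1.538]
wrist_force: [-1.2, -0.1, 0.2]
width: 0.0005
finger_force: 0.0
```

Call:
drive_tool(
  deltas="0 0 0 0 0 0 0;0.1 0 0 0 0 0 0;0.2 0 0 0 0 0 0;0.28 0 0 0 0 0 0;0.36 0 0 0 0 0 0",
)

```text
time: 28.85
tool_pos: [0.5812, -0.109, 0.0123]
ee_rot: [-3.138, 0.004, 1.541]
wrist_force: [-7.6, -10.4, 4.7]
width: 0.0005
finger_force: 4.8
```

The post is still further to +x than planned, so the finger corner is wedging. Backing off, shifting +x, then pushing along the arc.

Call:
drive_tool(
  deltas="-0.08 0 0 0 0 0 0;-0.16 0 0 0 0 0 0;-0.16 0.2 0 0 0 0 0;-0.16 0.2 0 0 0 0 0",
)

```text
time: 29.25
tool_pos: [0.6036, -0.1257, 0.0124]
ee_rot: [3.139, -0.0, 1.539]
wrist_force: [0.3, -0.3, 0.3]
width: 0.0002
finger_force: 0.0
```

Call:
drive_tool(
  deltas="0.04 0 0 0 0 0 0;0.08 0 0 0 0 0 0;0.12 -0.01 0 0 0 0 0;0.16 -0.04 0 0 0 0 0;0.2 -0.07 0 0 0 0 0",
)

```text
time: 29.75
tool_pos: [0.5949, -0.1047, 0.0124]
ee_rot: [3.142, 0.001, 1.54]
wrist_force: [-1.5, -1.7, -1.1]
width: 0.0005
finger_force: 0.7
```

Call:
drive_tool(
  deltas="0.05 -0.04 0 0 0 0 0;0.1 -0.08 0 0 0 0 0;0.14 -0.1 0 0 0 0 0;0.18 -0.11 0 0 0 0 0;0.2 -0.12 0 0 0 0 0",
)

```text
time: 30.25
tool_pos: [0.5841, -0.084, 0.0125]
ee_rot: [3.141, -0.0, 1.54]
wrist_force: [1.4, -1.4, -0.5]
width: 0.0004
finger_force: 0.5
```

Call:
drive_tool(
  deltas="0.02 0 0 0 0 0 0;0.04 0 0 0 0 0 0;0.04 0 0 0 0 0 0",
)

```text
time: 30.55
tool_pos: [0.5839, -0.0821, 0.0124]
ee_rot: [-3.141, 0.003, 1.539]
wrist_force: [-0.8, -4.6, 1.6]
width: 0.0004
finger_force: 2.4
```

The keeper is at its stop (y≈-0.082 as predicted, force rising). Retreating and checking.

Call:
drive_tool(
  deltas="-0.3 0 0 0 0 0 0;-0.5 0 -0.1 0 0 0 0;-0.5 0 -0.6 0 0 0 0;-0.5 0 -0.8 0 0 0 0;-0.5 0 -0.8 0 0 0 0",
)

```text
time: 31.05
tool_pos: [0.5854, -0.131, 0.0969]
ee_rot: [3.133, 0.001, 1.539]
wrist_force: [0.3, 0.7, -0.3]
width: 0.0004
finger_force: 0.0
```

Call:
drive_tool(
  deltas="-0.5 0 0 0 0 0 0;-0.9 0 0 0 0 0 0;-0.9 0 0 0 0 0 0;-0.9 0 0 0 0 0 0",
)

```text
time: 31.45
tool_pos: [0.5787, -0.2199, 0.0899]
ee_rot: [-3.138, -0.003, 1.538]
wrist_force: [-0.1, 0.0, 0.5]
width: 0.0002
finger_force: 0.0
```

Run:
```python
from h import *
im=[]
for c in('scene','top'):
    s=snapshot(c)
    a,b=(slice(195,275),slice(220,320)) if c=='scene' else (slice(135,215),slice(235,335))
    im.append(cv2.resize(s['img'][a,b,::-1],None,fx=4,fy=4,interpolation=cv2.INTER_CUBIC))
    P=np.array([.6207,-.0685,.021])
    for th in (2.8,3.14): print(c,th,np.round((proj(s,P+[.042*np.cos(th+.028),-.042*np.sin(th+.028),.034])-[b.start,a.start])*4))
    for r in finder.landmark_of(c,'keeper_post')[:1]: print(r['confidence'],onz(s,r['xy'],.043))
cv2.imwrite('pics/c6.png',np.hstack(im));print(robot.get_obs()['wrist_force'])
```

```text
scene 2.8 [159.  99.]
scene 3.14 [180.  98.]
0.48 [ 0.5834312  -0.05083242  0.043     ]
top 2.8 [277. 202.]
top 3.14 [252. 205.]
0.69 [ 0.57527746 -0.0683121   0.043     ]
[ 1.13299193 -0.59847997  1.7500153 ]
```

View pics/c6.png

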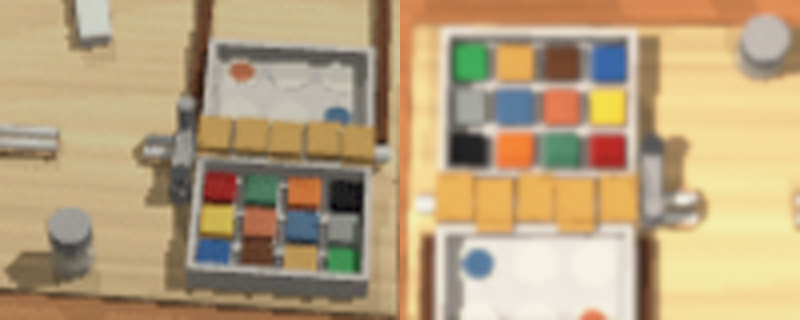

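The keeper lies square across the mouth, with the post at top crop (655,210) against (652,205) predicted for 3.14 rad. The pin and lid are in place and the jar has not moved. Handing in.

```bash
python3 -c "
from bench import robot
print(robot.close_job())"
```

```text
the job is handed in; nothing more can be done
None
```

I handed the job in at about 31.5 s: lid home, pin through all the knuckles and flush, and keeper at its stop. The hand-in gave back no verdict; the final pictures and the contact stops agree with this.

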